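# Feed the assembly carriage on by one turn of the hand wheel

## Robot

A 6-joint arm with a two-finger parallel gripper is mounted at the origin on the work surface. World frame = base frame: x ahead of the robot, y to its left, z up, the work surface at z = 0. Lengths are in m, angles in rad, forces in N, time in s.
With the tool pointing down it reaches from about 0.375 to 0.9 m from the base axis. Payload 3.1 kg.
Tool frame: the origin (TCP) lies between the finger pads; the fingertips stand 14 mm ahead of it and the grasp point (between the pads) lies 5 mm behind it (robot.finger_overhang is the distance from the TCP to the fingertips, in m); z points along the fingers, y is the line along which they close (so a half turn about z gives the same grasp; the last joint's range is limited). The gripper opens to 87 mm and grips with 3 to 60 N. Pads are 19 mm wide; open, the fingers measure 117 mm over their backs; the gripper's body (75 mm by 190 mm) begins 51 mm behind the grasp point.
Start: joints at [-1.435, 0.527, 1.433, -0, 1.181, -0.178], TCP at [0.193, -0.594, 0.237] pointing down, gripper open.
Joint ranges: [-3.08, 3.08], [-0.75, 2.2], [0.22, 2.44], [-1.43, 4.57], [0, 2.65], [-2.85, 2.85]. Speed limits (rad/s): [2.79, 2.79, 3.14, 3.14, 3.14, 3.14].

## Interface

Orientations are given as a unit quaternion [x, y, z, w].
In Python, from rig import monitor, cams, workorder, robot gives the robot as it stands.
- The arm moves only by the tool send_rows, never from a script. Its argument "moves" is one flat list of numbers, 7 for each row, row after row: the opening, from 0 (shut) to 1 (fully open), then the shift along the world's x, y, z in cm, then the turn, a rotation vector about the world's x, y, z in rad. A call has 1 to 5 rows; each row is the pose to reach, as a shift and turn from the pose commanded when the call began; what a row does not reach only later rows make up. A row lasts 1/12 s, in which the tool goes at most 41.7 mm and 7.16 degrees, less where a joint would pass 70% of its speed; a pose out of reach is approached as far as the arm can. A call with a gripper value outside its range is refused whole. The fingers move at their own pace and stop on an object; "grip_force" is the grip in N (left out, the last holds). Time passes only in rows, so rows that repeat a pose let the fingers close. It gives the time, the measured TCP pose, the force, the opening and the grip force at its end, in the units of the state.
- monitor.get_obs(): the state, without advancing time (a new reading comes with each control period).
- cams.camera(name): name is "side" or "top" or "wrist"; returns a dict with "pixels" (384x512x3 uint8, blue, green, red), "range_z" (384x512 float32, m along the optical axis (not along the pixel's ray), 0 where there is no reading), "fovy" (degrees; the focal length in pixels is half the picture's height over the tangent of half this angle, whatever the lens; pixels are square), "cx", "cy" (the principal point, pixels), "rvec" (rotation vector, rad) and "tvec" (3), from world to camera coordinates, as OpenCV has them; the wrist camera has in their place "hand_eye" (4x4, takes a point from camera to tool coordinates, whose origin is the TCP and whose axes are the flange's). Camera axes: x right, y down, z forward; pixel columns grow to the right and rows downward; lengths in m; the calibration is good to about 2 mm. A picture is of the moment at which its call begins: read the wrist's pose just before it.
- workorder.hand_in(): hands the job in; it is judged then, once.
The state is a dict: "time": time; "q": joint angles; "joint_velocities": joint speeds; "joint_torque": joint torques, N m; "position": TCP position; "tool_rot": TCP orientation; "ft_force": force on the tool from outside, world axes, zero at the start; "moment": the same for the moment, N m; "grip_width": finger opening in m; "grip_force": force on a finger pad.
Only numpy, scipy, OpenCV 4.12 (cv2) and the standard library are available. Lean on these libraries where they do the work, as an engineer would, in place of code of your own. Each camera call takes 0.05 s, during which the arm holds its last target. There are 200 camera calls.

## Task

Feed the carriage with the row of housings on by one place: gently push the hand wheel round by its upright handle with the fingertips, clockwise seen from above, through exactly one full turn, so that the handle ends where it started. Only push the handle, never pinch it, and do not push on the rim, the spokes or the carriage. Leave everything else on the bench where it stands.

Things in the scene. Friction and masses are not known exactly. Their poses are not given: they have to be found in the camera images.
- wheel (a joint): Turn of the hand wheel, rad: grows as it is turned clockwise seen from above, 2 pi per turn; starts anywhere from -2.8 to 2.8, end stops at -3.5 and 12.5. Friction about 0.3 N m (4 to 5 N at the handle); it stays where it is left, without coasting. Its upright axis goes through wheel_center.
- wheel_center (a point): Centre of the steel hand wheel, on its upright axis in the rim's plane, 115 mm above the table. The wheel lies level on a grey gearbox 120 mm square: rim 168 mm in outer diameter, 16 mm thick (top 123 mm above the table), three spokes, hub 44 mm across, its top 134 mm above the table. Axes of the fixture, which is fixed to the table: its rail leads away along -y.
- handle_mid (a point): Middle of the black upright round handle (20 to 24 mm in diameter) that stands on the rim at the end of one spoke, its axis 70 mm from the wheel's axis. The grip runs from 126 to 180 mm above the table; this point is on its axis, 153 mm above the table. It travels round with the wheel.
- handle: The same upright handle; a sleeve that spins freely on its pin. Its origin is at the handle's foot, 116 mm above the table on the handle's axis.
- carriage: Aluminium carriage, 100 x 150 mm, on a rail beside the gearbox, with a row of four dark-topped grey housings, 40 mm apart, fixed on it; top under 70 mm above the table. The rail ends 420 mm from the wheel's axis. Geared to the wheel: one clockwise turn feeds it 40 mm away from the gearbox. Origin at the centre of its underside.
- fixture: The whole fixture (gearbox, rail, carriage, wheel), fixed to the table; its origin is on the table under the wheel's axis, its rail leads away along its -y axis.
- cup: Bystander: white plastic cup, open, 76 mm across and 95 mm tall. Origin at the centre of its underside.
- glue: Bystander: small white plastic bottle with a black cap, 36 mm across and 100 mm tall. Origin at the centre of its underside.
- driver: Bystander: screwdriver lying flat, 190 mm long; origin under it, about the middle of its length.
- tray: Bystander: clear plastic tray, 160 x 110 x 35 mm. Origin at the centre of its underside.
- carton: Bystander: small cardboard box, 90 x 70 x 60 mm. Origin at the centre of its underside.
- roll: Bystander: grey plastic disc standing on its flat side, 70 mm across and 35 mm tall. Origin at the centre of its underside.
- pot: Bystander: low grey plastic pot, open, 68 mm across and 50 mm tall. Origin at the centre of its underside.

How it is judged:
By the outcome, as a careful person would: the job done as asked, in the order asked, and still so for the second after the job is handed in, with the robot touching nothing.
It also fails if it takes over 48 s, if anything falls off the work surface, if the arm or the gripper's body presses on something with over 40 N, if the wrist force passes 120 N, or if a joint passes its speed limit or range.

## Working session

There is one attempt and no reset: what is moved stays moved. The work goes in short steps, Python scripts to look and compute and a tool call to move; the robot and the scene stay as the last step left them, time stands still between calls to the robot, and variables do not carry over. Pictures are saved under pics/ and viewed, at most 10 in all, crops included, and the job is handed in when it is done.

Besides the shell and the picture viewer there is one more tool, called by a JSON object that holds its "api" and its "payload". send_rows: Moves the arm, as the interface text tells. Its arguments: {"type":"object","properties":{"moves":{"type":"array","items":{"type":"number"}},"grip_force":{"type":"number"}},"required":["moves"]}

```bash
mkdir -p pics; ls
cat > h.py <<'E'
import numpy as np, cv2
from rig import monitor, cams, workorder, robot
def cloud(c):
    h,w=c["range_z"].shape; f=h/2/np.tan(np.radians(c["fovy"])/2)
    u,v=np.meshgrid(np.arange(w),np.arange(h)); z=c["range_z"]
    P=np.stack([(u-c["cx"])/f*z,(v-c["cy"])/f*z,z],-1)
    R=cv2.Rodrigues(np.array(c["rvec"],float))[0]
    return (P-np.array(c["tvec"]).ravel())@R, z>0
E
python3 - <<'E'
from h import *
s=monitor.get_obs(); print({k:np.round(v,3) for k,v in s.items()})
ims=[]
for n in ("top","side"):
    c=cams.camera(n); ims.append(c["pixels"]); P,ok=cloud(c); np.savez(n,P=P,ok=ok,px=c["pixels"])
    m=ok&(P[...,2]>.119)&(P[...,2]<.2)
    print(n,m.sum(),P[m].min(0),P[m].max(0))
    cv2.imwrite(f"pics/{n}.png",c["pixels"])
E
```

```text
pics
{'time': np.float64(0.0), 'q': array([-1.435,  0.528,  1.434, -0.   ,  1.181, -0.178]), 'joint_velocities': array([ 0.001,  0.001, -0.001,  0.001,  0.   ,  0.   ]), 'joint_torque': array([ 1.0000e-03, -4.4004e+01, -1.7660e+01,  6.3000e-02,  5.8000e-02,
       -0.0000e+00]), 'position': array([ 0.193, -0.594,  0.236]), 'tool_rot': array([ 0.988,  0.156,  0.   , -0.001]), 'ft_force': array([ 0.331, -0.559,  0.266]), 'moment': array([-0.055,  0.029,  0.   ]), 'grip_force': np.float64(0.0), 'grip_width': np.float64(0.087)}
top 10167 [ 0.46573828 -0.54688365  0.11900051] [1.04801315 0.72129451 0.19999542]
side 12617 [-0.90189581 -0.29512413  0.11900003] [1.65033955 1.93080296 0.1999938 ]
```

View pics/top.png

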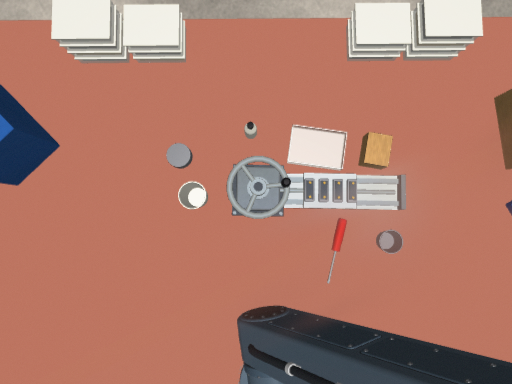

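View pics/side.png

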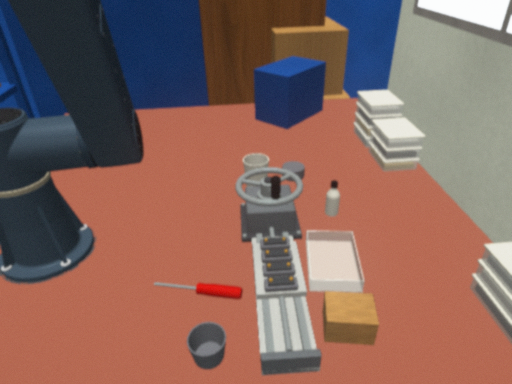

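The top view shows the wheel at about (258,187), its handle at (286,183) and the rail leading to the right. The cup, roll and glue bottle stand around the gearbox, all lower than the rim. Next I'll fit the wheel and handle.

```bash
cat >> h.py <<'E'
from scipy.optimize import least_squares
def fit(n="top"):
    c=cams.camera(n); P,ok=cloud(c); v,u=np.mgrid[:384,:512]
    return P,ok,c["pixels"]
E
python3 - <<'E'
from h import *
d=np.load("top.npz");P=d["P"];ok=d["ok"];px=d["px"].astype(int)
print(P[187,258],P[183,286],P[240,388],P[195,193],P[155,178],P[128,250])
box=np.zeros(ok.shape,bool);box[145:230,220:300]=1
m=ok&box&(P[...,2]>.108)&(P[...,2]<.13)
Q=P[m][:,:2]
c0=P[187,258][:2]
r=np.linalg.norm(Q-c0,axis=1);Q=Q[(r>.06)&(r<.1)]
s=least_squares(lambda p:np.hypot(*(Q-p[:2]).T)-p[2],[*c0,.076],loss="soft_l1",f_scale=.004);print("centre",s.x,len(Q))
m=ok&box&(P[...,2]>.165)&(P[...,2]<.2)&(px.sum(-1)<150)
H=P[m];print("handle",m.sum(),H.mean(0),H.min(0),H.max(0))
h=H.mean(0)[:2]-s.x[:2];print(np.hypot(*h),np.degrees(np.arctan2(h[1],h[0])))
# rail direction
m=ok&(P[...,2]>.02)&(P[...,2]<.1); m[:, :300]=0;m[:,412:]=0;m[:170]=0;m[215:]=0
print("rail",P[m].min(0),P[m].max(0),P[176:210:4,403].round(3))
# side
d=np.load("side.npz");P=d["P"];ok=d["ok"];px=d["px"].astype(int)
print("side handle",P[178:196:4,276].round(3))
E
```

```text
[0.54581249 0.04390108 0.13158975] [ 0.5508433  -0.02498444  0.1787085 ] [ 0.39712135 -0.33538335  0.00162351] [0.53551812 0.23407319 0.00364963] [0.64949973 0.27245348 0.03165083] [0.70977257 0.06353696 0.09766743]
centre [0.54706977 0.04427169 0.07518527] 1063
handle 40 [ 0.55335336 -0.02361215  0.1778713 ] [ 0.54373549 -0.0352245   0.17306437] [ 0.56340096 -0.01520645  0.18492264]
0.06817403178438362 -84.71155144796535
rail [ 0.48622085 -0.37584776  0.02010176] [ 0.59241287 -0.07665731  0.06891825] [[ 0.58  -0.37   0.045]
 [ 0.568 -0.368  0.047]
 [ 0.557 -0.369  0.043]
 [ 0.546 -0.368  0.046]
 [ 0.534 -0.368  0.045]
 [ 0.523 -0.367  0.045]
 [ 0.512 -0.367  0.044]
 [ 0.5   -0.367  0.044]
 [ 0.489 -0.365  0.046]]
side handle [[ 0.555 -0.032  0.181]
 [ 0.555 -0.037  0.173]
 [ 0.555 -0.037  0.163]
 [ 0.555 -0.037  0.152]
 [ 0.555 -0.038  0.142]]
```

{"api": "send_rows", "payload": {"moves": [0,1,1.4,0,0,0,0,0,3,4.3,0,0,0,-0.1,0,5,7.1,0,0,0,-0.2,0,7,10,0,0,0,-0.313,0,9,12.8,0,0,0,-0.313], "grip_force": 10}}

```text
time: 0.52
position: [0.2833, -0.4647, 0.236]
tool_rot: [1.0, -0.002, -0.0, -0.001]
ft_force: [0.7, -0.1, -0.6]
grip_width: 0.0613
grip_force: 0.0
```

{"api": "send_rows", "payload": {"moves": [0,2,2.8,0,0,0,0,0,4,5.7,0,0,0,0,0,6,8.5,0,0,0,0,0,8,11.4,0,0,0,0,0,10,14.2,0,0,0,0]}}

```text
time: 0.93
position: [0.3834, -0.3226, 0.2363]
tool_rot: [1.0, 0.0, -0.0, -0.0]
ft_force: [0.0, -0.3, 0.6]
grip_width: 0.028
grip_force: 0.0
```

{"api": "send_rows", "payload": {"moves": [0,2,2.8,0,0,0,0,0,4,5.7,0,0,0,0,0,6,8.5,0,0,0,0,0,8,11.4,0,0,0,0,0,10,14.2,0,0,0,0]}}

```text
time: 1.35
position: [0.4834, -0.1806, 0.2363]
tool_rot: [1.0, 0.0, -0.0, -0.0]
ft_force: [-0.6, -0.3, -0.5]
grip_width: 0.0016
grip_force: 0.0
```

{"api": "send_rows", "payload": {"moves": [0,2.5,2.8,0,0,0,0,0,5,5.7,0,0,0,0,0,7.5,8.5,0,0,0,0,0,9.5,11.4,0,0,0,0,0,11.2,14.2,0,0,0,0]}}

```text
time: 1.77
position: [0.5962, -0.0386, 0.2361]
tool_rot: [1.0, 0.001, -0.0, -0.0]
ft_force: [0.5, -0.2, 0.4]
grip_width: 0.0004
grip_force: 0.0
```

{"api": "send_rows", "payload": {"moves": [0,0,0.5,-2,0,0,0,0,0,1.2,-4,0,0,0,0,0,1.2,-6,0,0,0,0,0,1.2,-7.5,0,0,0,0,0,1.2,-8.2,0,0,0]}}

```text
time: 2.18
position: [0.5932, -0.0277, 0.1519]
tool_rot: [1.0, 0.001, -0.003, -0.001]
ft_force: [0.0, -0.3, -0.2]
grip_width: 0.0008
grip_force: 0.0
```

{"api": "send_rows", "payload": {"moves": [0,-0.5,0,0,0,0,0,0,-1,0,0,0,0,0,0,-1.3,0,0,0,0,0,0,-1.5,0,0,0,0,0,-1.5,0,0,0,0,0]}}

```text
validation failed for argument at $.mo...
```

{"api": "send_rows", "payload": {"moves": [0,-0.2,0,0,0,0,0]}}

```text
time: 2.27
position: [0.5918, -0.0281, 0.1525]
tool_rot: [1.0, 0.0, -0.002, -0.0]
ft_force: [0.1, -0.2, 0.5]
grip_width: 0.0004
grip_force: 0.0
```

{"api": "send_rows", "payload": {"moves": [0,-0.2,0,0,0,0,0]}}

```text
time: 2.35
position: [0.5909, -0.0286, 0.1544]
tool_rot: [1.0, 0.0, -0.0, -0.0]
ft_force: [-0.6, -1.0, 0.5]
grip_width: 0.0007
grip_force: 0.0
```

{"api": "send_rows", "payload": {"moves": [0,-0.2,0,0,0,0,0]}}

```text
time: 2.43
position: [0.5894, -0.0288, 0.1554]
tool_rot: [1.0, 0.0, 0.001, 0.0]
ft_force: [0.7, -0.6, -0.0]
grip_width: 0.0002
grip_force: 0.0
```

{"api": "send_rows", "payload": {"moves": [0,-0.4,0,0,0,0,0,0,-0.7,0,0,0,0,0,0,-1,0,0,0,0,0,0,-1,0,0,0,0,0]}}

```text
time: 2.77
position: [0.5782, -0.0284, 0.1551]
tool_rot: [1.0, 0.0, -0.0, -0.0]
ft_force: [-0.0, -0.8, -0.4]
grip_width: 0.0006
grip_force: 0.0
```

{"api": "send_rows", "payload": {"moves": [0,-0.1,0,0,0,0,0,0,-0.1,0,0,0,0,0]}}

```text
time: 2.93
position: [0.5779, -0.0285, 0.1548]
tool_rot: [1.0, 0.0, 0.0, 0.0]
ft_force: [-0.6, 0.8, -1.0]
grip_width: 0.0006
grip_force: 0.0
```

{"api": "send_rows", "payload": {"moves": [0,-0.1,0,0,0,0,0,0,-0.1,0,0,0,0,0]}}

```text
time: 3.1
position: [0.5769, -0.0284, 0.1545]
tool_rot: [1.0, 0.0, -0.0, -0.0]
ft_force: [0.3, -0.3, -0.5]
grip_width: 0.0006
grip_force: 0.0
```

{"api": "send_rows", "payload": {"moves": [0,-0.1,0,0,0,0,0,0,-0.1,0,0,0,0,0]}}

```text
time: 3.27
position: [0.5764, -0.0285, 0.1546]
tool_rot: [1.0, 0.0, 0.001, 0.0]
ft_force: [1.0, 0.4, -0.6]
grip_width: 0.0008
grip_force: 0.4
```

{"api": "send_rows", "payload": {"moves": [0,-0.1,0,0,0,0,0,0,-0.1,0,0,0,0,0]}}

```text
time: 3.43
position: [0.5761, -0.0285, 0.1547]
tool_rot: [1.0, 0.0, 0.001, 0.0]
ft_force: [2.7, 0.8, -1.4]
grip_width: 0.0004
grip_force: 1.6
```

```bash
cat > path.py <<'E'
import numpy as np
C=np.array([.5465,.0443]);a,b,r,k=.0105,.015,.011,4
def tool(deg):
    t=np.radians(deg);H=C+.07*np.array([np.cos(t),np.sin(t)]);n=np.array([np.sin(t),-np.cos(t)])
    return H-np.tanh(k*n)*[a,b]-(r-.002)*n
if __name__=="__main__":
    cur=np.round([57.5,-2.85],2)
    for c in range(15):
        d=[-84.5-5*(5*c+i+1) for i in range(5)]
        T=np.array([tool(x)*100 for x in d]);S=np.round(T-cur,1)
        print(c,d[-1],", ".join(f"0, {x:g}, {y:g}, 0, 0, 0, 0" for x,y in S),cur.round(2)); cur=cur+S[-1]
E
python3 path.py; python3 -c "
from h import *;s=monitor.get_obs();print(s['position'],s['ft_force'])"
```

```text
0 -109.5 0, -0.8, 0.3, 0, 0, 0, 0, 0, -1.5, -0.2, 0, 0, 0, 0, 0, -2.1, -0.6, 0, 0, 0, 0, 0, -2.7, -0.9, 0, 0, 0, 0, 0, -3.3, -0.9, 0, 0, 0, 0 [57.5  -2.85]
1 -134.5 0, -0.6, 0, 0, 0, 0, 0, 0, -1.2, 0.2, 0, 0, 0, 0, 0, -1.7, 0.4, 0, 0, 0, 0, 0, -2.3, 0.7, 0, 0, 0, 0, 0, -2.8, 1.1, 0, 0, 0, 0 [54.2  -3.75]
2 -159.5 0, -0.4, 0.4, 0, 0, 0, 0, 0, -0.9, 0.8, 0, 0, 0, 0, 0, -1.3, 1.3, 0, 0, 0, 0, 0, -1.7, 1.8, 0, 0, 0, 0, 0, -2.1, 2.3, 0, 0, 0, 0 [51.4  -2.65]
3 -184.5 0, -0.3, 0.5, 0, 0, 0, 0, 0, -0.7, 1.1, 0, 0, 0, 0, 0, -1.1, 1.7, 0, 0, 0, 0, 0, -1.6, 2.3, 0, 0, 0, 0, 0, -2, 2.9, 0, 0, 0, 0 [49.3  -0.35]
4 -209.5 0, -0.3, 0.6, 0, 0, 0, 0, 0, -0.5, 1.3, 0, 0, 0, 0, 0, -0.5, 1.9, 0, 0, 0, 0, 0, -0.4, 2.5, 0, 0, 0, 0, 0, -0.2, 3, 0, 0, 0, 0 [47.3   2.55]
5 -234.5 0, 0.2, 0.6, 0, 0, 0, 0, 0, 0.5, 1.1, 0, 0, 0, 0, 0, 0.9, 1.7, 0, 0, 0, 0, 0, 1.3, 2.1, 0, 0, 0, 0, 0, 1.7, 2.6, 0, 0, 0, 0 [47.1   5.55]
6 -259.5 0, 0.5, 0.4, 0, 0, 0, 0, 0, 1, 0.8, 0, 0, 0, 0, 0, 1.5, 1.2, 0, 0, 0, 0, 0, 2.1, 1.6, 0, 0, 0, 0, 0, 2.6, 2.1, 0, 0, 0, 0 [48.8   8.15]
7 -284.5 0, 0.6, 0.5, 0, 0, 0, 0, 0, 1.2, 1.1, 0, 
[... 544 characters left out ...]
75]
11 -384.5 0, 0.4, -0.6, 0, 0, 0, 0, 0, 0.7, -1.2, 0, 0, 0, 0, 0, 0.9, -1.8, 0, 0, 0, 0, 0, 0.9, -2.4, 0, 0, 0, 0, 0, 0.8, -3, 0, 0, 0, 0 [61.6   6.85]
12 -409.5 0, -0.2, -0.6, 0, 0, 0, 0, 0, -0.4, -1.1, 0, 0, 0, 0, 0, -0.7, -1.7, 0, 0, 0, 0, 0, -1.1, -2.2, 0, 0, 0, 0, 0, -1.5, -2.7, 0, 0, 0, 0 [62.4   3.85]
13 -434.5 0, -0.4, -0.4, 0, 0, 0, 0, 0, -0.9, -0.8, 0, 0, 0, 0, 0, -1.4, -1.2, 0, 0, 0, 0, 0, -1.9, -1.6, 0, 0, 0, 0, 0, -2.5, -2, 0, 0, 0, 0 [60.9   1.15]
14 -459.5 0, -0.5, -0.5, 0, 0, 0, 0, 0, -1.1, -1.1, 0, 0, 0, 0, 0, -1.7, -1.7, 0, 0, 0, 0, 0, -2.4, -2.2, 0, 0, 0, 0, 0, -3, -2.6, 0, 0, 0, 0 [58.4  -0.85]
[ 0.57613409 -0.02851929  0.15470941] [ 2.66753296  0.76030009 -1.36101195]
```

{"api": "send_rows", "payload": {"moves": [0,-0.8,0,0,0,0,0,0,-1.5,-0.2,0,0,0,0,0,-2.1,-0.6,0,0,0,0,0,-2.7,-0.9,0,0,0,0,0,-3.3,-0.9,0,0,0,0]}}

```text
time: 3.85
position: [0.5442, -0.0391, 0.1551]
tool_rot: [1.0, 0.0, 0.003, 0.001]
ft_force: [4.9, -2.9, -2.1]
grip_width: 0.0008
grip_force: 2.6
```

{"api": "send_rows", "payload": {"moves": [0,-0.6,0,0,0,0,0,0,-1.2,0.2,0,0,0,0,0,-1.7,0.4,0,0,0,0,0,-2.3,0.7,0,0,0,0,0,-2.8,1.1,0,0,0,0]}}

```text
time: 4.27
position: [0.5152, -0.0286, 0.155]
tool_rot: [1.0, 0.001, 0.002, 0.002]
ft_force: [3.8, -6.7, -1.1]
grip_width: 0.0007
grip_force: 2.9
```

Run:
```python
from h import *
c=cams.camera("side");P,ok=cloud(c);cv2.imwrite("pics/s2.png",cv2.resize(c["pixels"][120:300,180:380],None,fx=3,fy=3))
```

```text
(no output)
```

View pics/s2.png

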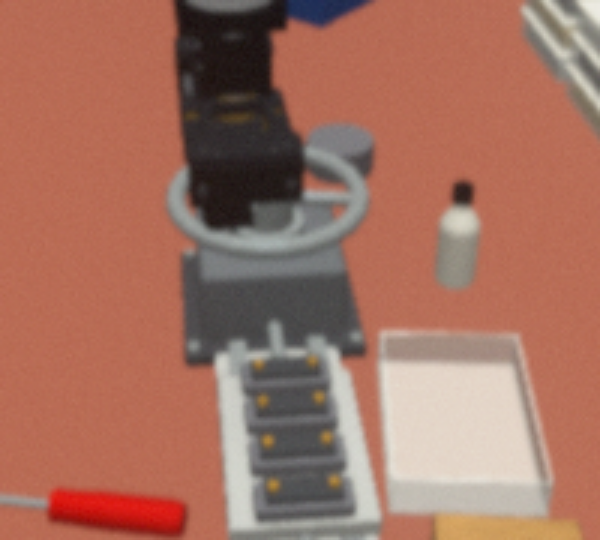

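The crop shows the shut fingers over the near-left rim, around (230,200), with the spokes turned. The force of 4–8 N matches pushing the handle alone, so I'll carry on.

{"api": "send_rows", "payload": {"moves": [0,-0.4,0.4,0,0,0,0,0,-0.9,0.8,0,0,0,0,0,-1.3,1.3,0,0,0,0,0,-1.7,1.8,0,0,0,0,0,-2.1,2.3,0,0,0,0]}}

```text
time: 4.73
position: [0.4937, -0.0048, 0.1548]
tool_rot: [1.0, 0.001, 0.001, 0.001]
ft_force: [1.4, -5.4, 0.4]
grip_width: 0.0005
grip_force: 2.6
```

{"api": "send_rows", "payload": {"moves": [0,-0.3,0.5,0,0,0,0,0,-0.7,1.1,0,0,0,0,0,-1.1,1.7,0,0,0,0,0,-1.6,2.3,0,0,0,0,0,-2,2.9,0,0,0,0]}}

```text
time: 5.15
position: [0.4727, 0.0246, 0.1546]
tool_rot: [1.0, 0.001, -0.0, 0.001]
ft_force: [0.4, -5.6, -0.6]
grip_width: 0.0007
grip_force: 2.5
```

{"api": "send_rows", "payload": {"moves": [0,-0.3,0.6,0,0,0,0,0,-0.5,1.3,0,0,0,0,0,-0.5,1.9,0,0,0,0,0,-0.4,2.5,0,0,0,0,0,-0.2,3,0,0,0,0]}}

```text
time: 5.57
position: [0.4689, 0.055, 0.1544]
tool_rot: [1.0, 0.001, -0.002, 0.001]
ft_force: [-2.3, -4.8, 2.4]
grip_width: 0.0005
grip_force: 2.8
```

{"api": "send_rows", "payload": {"moves": [0,0.2,0.6,0,0,0,0,0,0.5,1.1,0,0,0,0,0,0.9,1.7,0,0,0,0,0,1.3,2.1,0,0,0,0,0,1.7,2.6,0,0,0,0]}}

```text
time: 5.98
position: [0.4851, 0.081, 0.1542]
tool_rot: [1.0, 0.001, -0.003, 0.001]
ft_force: [-3.7, -4.0, 2.5]
grip_width: 0.0005
grip_force: 3.0
```

{"api": "send_rows", "payload": {"moves": [0,0.5,0.4,0,0,0,0,0,1,0.8,0,0,0,0,0,1.5,1.2,0,0,0,0,0,2.1,1.6,0,0,0,0,0,2.6,2.1,0,0,0,0]}}

```text
time: 6.4
position: [0.5103, 0.1023, 0.1541]
tool_rot: [1.0, 0.001, -0.004, 0.0]
ft_force: [-4.6, -1.0, 3.0]
grip_width: 0.0005
grip_force: 2.6
```

{"api": "send_rows", "payload": {"moves": [0,0.6,0.5,0,0,0,0,0,1.2,1.1,0,0,0,0,0,1.9,1.7,0,0,0,0,0,2.5,2.1,0,0,0,0,0,3.1,2.3,0,0,0,0]}}

```text
time: 6.82
position: [0.5405, 0.1262, 0.1536]
tool_rot: [1.0, 0.001, -0.005, -0.0]
ft_force: [-5.4, 0.6, 1.1]
grip_width: 0.0002
grip_force: 2.7
```

{"api": "send_rows", "payload": {"moves": [0,0.6,0.1,0,0,0,0,0,1.2,0,0,0,0,0,0,1.8,-0.1,0,0,0,0,0,2.3,-0.4,0,0,0,0,0,2.9,-0.7,0,0,0,0]}}

```text
time: 7.23
position: [0.5699, 0.12, 0.1536]
tool_rot: [1.0, 0.0, -0.005, -0.001]
ft_force: [-4.5, 3.5, 0.3]
grip_width: 0.0003
grip_force: 2.8
```

{"api": "send_rows", "payload": {"moves": [0,0.5,-0.3,0,0,0,0,0,0.9,-0.7,0,0,0,0,0,1.4,-1.1,0,0,0,0,0,1.8,-1.6,0,0,0,0,0,2.2,-2.1,0,0,0,0]}}

```text
time: 7.65
position: [0.5928, 0.0994, 0.1536]
tool_rot: [1.0, 0.0, -0.004, -0.002]
ft_force: [-2.7, 4.9, -0.1]
grip_width: 0.0007
grip_force: 2.7
```

{"api": "send_rows", "payload": {"moves": [0,0.4,-0.5,0,0,0,0,0,0.7,-1.1,0,0,0,0,0,1.1,-1.7,0,0,0,0,0,1.5,-2.3,0,0,0,0,0,2,-2.9,0,0,0,0]}}

```text
time: 8.07
position: [0.6138, 0.0706, 0.1536]
tool_rot: [1.0, 0.0, -0.003, -0.002]
ft_force: [-0.1, 5.8, -0.9]
grip_width: 0.0007
grip_force: 2.5
```

{"api": "send_rows", "payload": {"moves": [0,0.4,-0.6,0,0,0,0,0,0.7,-1.2,0,0,0,0,0,0.9,-1.8,0,0,0,0,0,0.9,-2.4,0,0,0,0,0,0.8,-3,0,0,0,0]}}

```text
time: 8.48
position: [0.6227, 0.0408, 0.1536]
tool_rot: [1.0, 0.0, -0.002, -0.002]
ft_force: [1.0, 4.8, -1.4]
grip_width: 0.0004
grip_force: 2.6
```

{"api": "send_rows", "payload": {"moves": [0,-0.2,-0.6,0,0,0,0,0,-0.4,-1.1,0,0,0,0,0,-0.7,-1.7,0,0,0,0,0,-1.1,-2.2,0,0,0,0,0,-1.5,-2.7,0,0,0,0]}}

```text
time: 8.9
position: [0.6089, 0.0133, 0.154]
tool_rot: [1.0, 0.0, 0.0, -0.002]
ft_force: [3.2, 4.2, -2.4]
grip_width: 0.0007
grip_force: 2.6
```

{"api": "send_rows", "payload": {"moves": [0,-0.4,-0.4,0,0,0,0,0,-0.9,-0.8,0,0,0,0,0,-1.4,-1.2,0,0,0,0,0,-1.9,-1.6,0,0,0,0,0,-1.9,-2,0,0,0,0]}}

```text
time: 9.32
position: [0.5897, -0.0074, 0.1543]
tool_rot: [1.0, 0.0, 0.0, -0.001]
ft_force: [3.8, 1.6, -2.9]
grip_width: 0.0007
grip_force: 2.0
```

{"api": "send_rows", "payload": {"moves": [0,0.4,-0.5,0,0,0,0,0,0.4,-1.2,0,0,0,0,0,0.4,-2.1,0,0,0,0,0,0,-2.1,0,0,0,0,0,-0.4,-2.1,0,0,0,0]}}

```text
time: 9.73
position: [0.5878, -0.0309, 0.1549]
tool_rot: [1.0, -0.0, 0.003, 0.001]
ft_force: [5.2, -1.1, -3.7]
grip_width: 0.0005
grip_force: 2.7
```

{"api": "send_rows", "payload": {"moves": [0,-0.3,0,0,0,0,0,0,-0.5,0,0,0,0,0,0,-0.7,0,0,0,0,0,0,-0.8,0,0,0,0,0]}}

```text
time: 10.07
position: [0.5784, -0.0294, 0.1547]
tool_rot: [1.0, 0.0, 0.001, 0.0]
ft_force: [4.9, 0.6, -2.9]
grip_width: 0.0009
grip_force: 2.3
```

{"api": "send_rows", "payload": {"moves": [0,-0.1,0,0,0,0,0,0,-0.2,0,0,0,0,0,0,-0.2,0,0,0,0,0]}}

```text
time: 10.32
position: [0.5759, -0.0293, 0.1547]
tool_rot: [1.0, 0.0, 0.0, -0.0]
ft_force: [4.4, 0.8, -1.5]
grip_width: 0.0003
grip_force: 2.0
```

{"api": "send_rows", "payload": {"moves": [0,-0.05,0,0,0,0,0,0,-0.05,0,0,0,0,0]}}

```text
time: 10.48
position: [0.5755, -0.0294, 0.1547]
tool_rot: [1.0, 0.0, 0.0, 0.0]
ft_force: [4.1, -0.2, -1.1]
grip_width: 0.0004
grip_force: 2.1
```

Back at the starting contact. I'll back off, lift clear, swing aside and check.

{"api": "send_rows", "payload": {"moves": [0,1,0,0,0,0,0,0,2,0,0,0,0,0,0,2,0,3,0,0,0,0,2,0,6,0,0,0,0,2,0,9,0,0,0]}}

```text
time: 10.9
position: [0.5924, -0.029, 0.2441]
tool_rot: [1.0, 0.001, -0.004, -0.001]
ft_force: [0.4, -0.1, -0.8]
grip_width: 0.0004
grip_force: 0.0
```

{"api": "send_rows", "payload": {"moves": [0,-2,-3,1,0,0,0,0,-4,-6,1,0,0,0,0,-6,-9,1,0,0,0,0,-8,-12,1,0,0,0,0,-10,-15,1,0,0,0]}}

```text
time: 11.32
position: [0.4919, -0.1792, 0.2541]
tool_rot: [1.0, 0.001, -0.003, -0.001]
ft_force: [-0.3, -0.8, -0.0]
grip_width: 0.0002
grip_force: 0.0
```

{"api": "send_rows", "payload": {"moves": [0,-2,-3,0,0,0,0,0,-4,-6,0,0,0,0,0,-6,-9,0,0,0,0,0,-8,-12,0,0,0,0,0,-10,-15,0,0,0,0]}}

```text
time: 11.73
position: [0.3923, -0.3286, 0.254]
tool_rot: [1.0, 0.001, -0.002, -0.002]
ft_force: [0.4, -0.7, -0.1]
grip_width: 0.0006
grip_force: 0.0
```

{"api": "send_rows", "payload": {"moves": [0,-2,-3,0,0,0,0,0,-4,-6,0,0,0,0,0,-6,-9,0,0,0,0,0,-8,-12,0,0,0,0,0,-10,-15,0,0,0,0]}}

```text
time: 12.15
position: [0.2929, -0.4782, 0.2539]
tool_rot: [1.0, 0.0, -0.001, -0.003]
ft_force: [0.7, -1.1, 0.2]
grip_width: 0.0004
grip_force: 0.0
```

Run:
```python
from h import *
d=np.load("top.npz");c=cams.camera("top");P,ok=cloud(c);A=[(d["P"],d["ok"],d["px"]),(P,ok,c["pixels"])]
v,u=np.mgrid[:384,:512]
for P,ok,px in A:
    m=(px.astype(int).sum(-1)<120)&(abs(u-286)<14)&(abs(v-183)<14)&(P[...,2]>.16)
    print(m.sum(),P[m].mean(0),u[m].mean(),v[m].mean())
    m=(abs(u-330)<45)&(abs(v-190)<14)&ok&(P[...,2]>.055)&(P[...,2]<.08);print(" carriage",np.percentile(P[m],[2,50,98],axis=0)[:,1])
cv2.imwrite("pics/cmp.png",np.hstack([cv2.resize(x[2][110:290,150:420],None,fx=1.45,fy=1.45) for x in A]))
```

```text
32 [ 0.55087771 -0.02031802  0.20582073] 285.03125 182.0
 carriage [-0.2297106  -0.16681392 -0.08863535]
36 [ 0.55278837 -0.02325346  0.17661558] 285.22222222222223 182.30555555555554
 carriage [-0.26840871 -0.20577355 -0.12787818]
```

View pics/cmp.png

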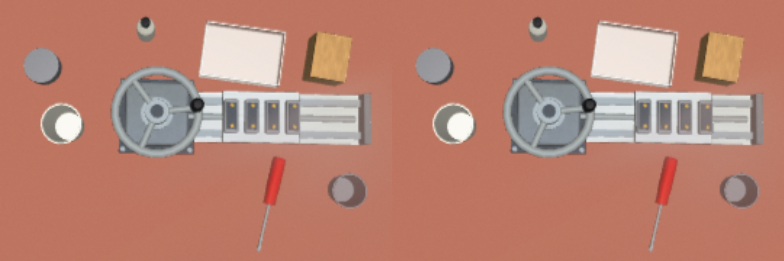

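Before and after side by side: the handle is at the same spot, (197,104) against (589-392,104). The carriage has moved on by about 39 mm (±1), and the bystanders haven't moved.

```bash
python3 -c "
from rig import workorder;print(workorder.hand_in())"
```

```text
the job is handed in; nothing more can be done
None
```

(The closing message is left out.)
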